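# Fit the specimen chuck to the bench spindle

## Robot

A 7-joint arm with a two-finger parallel gripper is mounted at the origin on a cart in front of the work surface, level with it; the furniture and walls round the work are solid. World frame = base frame: x ahead of the robot, y to its left, z up, the work surface at z = 0. Lengths are in mm, angles in rad, forces in N, time in s.
With the tool pointing down it reaches from about 400 to 850 mm from the base axis. Payload 10.4 kg.
Tool frame: the origin (TCP) lies midway between the tips of the shut fingers; the grasp point (between the pads) lies 19 mm behind it; z points along the fingers, y is the direction in which the jaws open and shut (so a half turn about z gives the same grasp; the last joint's range is limited). The gripper opens to 87 mm and grips with 3 to 60 N. Pads are 19 mm wide; open, the fingers measure 117 mm over their backs; the gripper's body (75 mm by 190 mm) begins 51 mm behind the grasp point.
Start: joints at [-1.157, 0.332, -0.065, 1.46, 0.022, 1.35, -0.088], TCP at [264.392, 566.347, 222.576] pointing down, gripper open.
Joint ranges: [-2.6, 2.6], [-0.5, 2.12], [-1.47, 1.34], [0.16, 2.42], [-1.27, 4.41], [0.06, 2.06], [-2.6, 2.6]. Speed limits (rad/s): [2.22, 2.22, 2.79, 2.79, 3.14, 3.14, 3.14].

## Interface

Orientations are given as a rotation vector (axis times angle).
In Python, from station import state, get_image, camera_info, manip, recognise, regions_of, tip_of gives the robot as it stands.
- The arm moves only by the tool move_arm, never from a script. Its argument "targets" is a list of rows, each a list of 3 entries, a list of its own where there are three numbers: the closure, from 0 (fully open) to 1 (shut), then the shift along the tool's x, y, z in mm, then the turn, a rotation vector about the tool's x, y, z in rad. In form: [[claw, [tx, ty, tz], [ax, ay, az]], ...]. A call has 1 to 5 rows; each row is the pose to reach, as a shift and turn from the pose commanded when the call began, along the tool's axes at that moment; what a row does not reach only later rows make up. A row lasts 1/12 s, in which the tool goes at most 41.7 mm and 7.16 degrees, less where a joint would pass 70% of its speed; a pose out of reach is approached as far as the arm can. A call with a gripper value outside its range is refused whole. The fingers move at their own pace and stop on an object; the grip force is fixed at half the most. Time passes only in rows, so rows that repeat a pose let the fingers close. It gives the time, the measured TCP pose, the force and the opening at its end, in the units of the state.
- state(): the state, without advancing time (a new reading comes with each control period).
- get_image(name): name is "scene" or "top" or "wrist"; returns (picture, depth): 384x512x3 uint8, red, green, blue; 384x512 float32, mm along the optical axis (not along the pixel's ray), 0 where there is no reading.
- camera_info(name): a dict with "fx", "fy", "cx", "cy" (pixels), "R" (3x3) and "t" (3): a world point X has camera coordinates R X + t; the wrist camera has in their place "mount" (4x4, takes a point from camera to tool coordinates, whose origin is the TCP and whose axes are the flange's). Camera axes: x right, y down, z forward; pixel columns grow to the right and rows downward; lengths in mm; the calibration is good to about 2 mm. A picture is of the moment at which its call begins: read the wrist's pose just before it. camera_info takes no time and is no camera call.
- manip.job_done(): hands the job in, once; it reports no verdict.
Trained networks look in the newest picture that a camera, given by its name, has taken for a name from the list of things; names that differ only in an ending like _2 or _b are one class to them, and where a whole thing is asked for, a point or a joint stands for the part that bears it (a point fixed in the world has none). Each returns a list of dicts, best first, with "p" (0 to 1); they miss things now and then, are a little off and sometimes report something else, mostly with a low value. They report only what shows in the picture. A call takes as long as a camera call. They do not tell look-alikes from the thing itself.
- recognise(name, camera): "location" ([x, y, z] in mm, in the coordinates of the camera as it stood for that picture, good to about 4 mm: the middle of the surface that is visible of it).
- regions_of(name, camera): "region" (384x512 bool, what is visible of it).
- tip_of(name, camera): "location" ([x, y, z] in mm, in the coordinates of the camera as it stood for that picture, good to about 4 mm: a listed point, or the origin of a listed thing).
The state is a dict: "time": time; "joint_positions": joint angles; "qd": joint speeds; "joint_efforts": joint torques, N m; "position": TCP position; "ee_rot": TCP orientation; "wrist_force": force on the tool from outside, world axes, zero at the start; "moment": the same for the moment, N m; "gripper_width": finger opening in mm.
Only numpy, scipy, OpenCV 4.12 (cv2) and the standard library are available. Lean on these libraries where they do the work, as an engineer would, in place of code of your own. Each camera call takes 0.05 s, during which the arm holds its last target. There are 200 camera calls.

## Task

Take the thick specimen chuck with the slotted flange out of the tool stand and fit it to the upright spindle: shank in the taper, slots over the two drive dogs, flange fully home on the spindle nose. Feel for the dogs by turning the chuck under light pressure, never force it down, and then slide the keeper fork right home over the flange so that the chuck cannot lift. Leave the other tool in its stand and the things round about where they are.

Things in the scene. Friction and masses are not known exactly. Their poses are not given: they have to be found in the camera images.
- chuck_grip (a point): centre, half-way up, of the round body of the specimen chuck (450 g), 40 mm across, 60 mm tall, smooth and bright with a dark sample in its top; take it from any side, best across the row of the stand, clear of its neighbour. z is the chuck's axis, up. The chuck stands in either hole of the stand. Once it is home this point is 38 mm above spindle_nose
- chuck_flange (a point): centre of the underside of the chuck's flange, 38 mm below chuck_grip, same axes. Flange 60 mm across, 8 mm thick, with two drive slots opposite one another at its +y and -y sides: open to the rim, cut right through, 10 mm wide with a 0.6 mm lead-in below, reaching in to 20 mm from the axis. Below it the tapered shank, 34 mm across narrowing to 23 mm (7:24), 40 mm long
- spindle_nose (a point): centre of the flat round nose face (60 mm across) of the upright spindle, 96 mm above the table, at the mouth of its taper bore: 35 mm across, 42 mm deep, 7:24, about 0.4 mm play when home. The frame is the casing's and does not turn with the spindle: z up, x to the casing's back, y to its left. The flange lies flat on this face when home
- dog_plane (a point): on the spindle axis 6 mm above the nose face, level with the tops of the two drive dogs: 8 mm wide, bevelled, opposite one another, 21.5 to 30 mm from the axis. Frame as spindle_nose: the line through the dogs is turned from its y by 0.15 to 1.4 rad anticlockwise seen from above, not measured. A flange resting on them stands 6 mm high and can be turned over them; the spindle itself turns with 0.4 N m of drag
- drive_unit: the fixed grey casing of the spindle drive unit, 130 mm (x) by 200 mm (y), 53 mm high. Origin on the table under the spindle axis; x to its back, y to its left; it reaches from 55 mm on the +y side to 145 mm on the -y side, where the keeper's guide block stands 117 mm above the table
- keeper (a joint): travel of the keeper, a flat steel fork that slides towards the spindle along the drive unit's +y: 0 = drawn back, 0.044 m = home, its prongs (46 mm apart, 106 to 111 mm above the table) over the flange on both sides of the chuck's body. It passes 2 mm above the flange of a chuck that is home; one not home stops it. Slides stiffly (3 N), stays where left; drawn back its prongs clear the flange
- keeper_knob (a point): middle of the keeper's upright black knob, 15 mm across, 28 mm tall (14 mm above and below this point), 134 mm above the table, by which the keeper is slid; 118 mm from the spindle axis on the -y side when drawn back, 74 mm when home. Frame as the drive unit's
- tool_stand: the fixed aluminium tool stand: a plate 84 mm (x) by 176 mm (y), its top 64 mm above the table, on two end cheeks; two round holes 38 mm across, 42 mm to each side of its middle along its y, in which the tools hang by their flanges. Origin on the table under its middle
- arbor_mid (a point): middle of the other tool, a slim drill-type arbor in the other hole, which stays there: plain flange 46 mm across without slots, 21 mm neck, dark pointed head 32 mm across; its flange's underside lies 45 mm below this point, its tip 41 mm above
- stopper_box: small blue and white cardboard box, 70 x 70 x 32 mm, a bystander
- rubber_bulb: red-brown rubber suction bulb, 72 x 45 x 44 mm, a bystander
- tape_roll: roll of beige tape, 68 mm across, 19 mm high, a bystander
- marker_pen: yellow and black marker pen, 116 mm, a bystander
- tweezers: steel tweezers, 129 mm, a bystander lying near the table's front edge
- vial_2: small glass vial with a black cap, 23 mm across, 52 mm tall, a bystander
Things that resemble listed ones, but are neither listed nor needed, are in the scene too. What is shaped like the part that bears chuck_grip but green or red is not meant.

How it is judged:
By the outcome, as a careful person would: the job done as asked, in the order asked, and still so for the second after the job is handed in, with the robot touching nothing.
It also fails if it takes over 58 s, if anything falls off the work surface, if the arm or the gripper's body presses on something with over 40 N, if the wrist force passes 120 N, or if a joint passes its speed limit or range.

## Working session

There is one attempt and no reset: what is moved stays moved. The work goes in short steps, Python scripts to look and compute and a tool call to move; the robot and the scene stay as the last step left them, time stands still between calls to the robot, and variables do not carry over. Pictures are saved under pics/ and viewed, about 8 in all and at most 12, crops included, and the job is handed in when it is done.

Besides the shell and the picture viewer there is one more tool, called as name(argument=value, ...) on one line, values as JSON. move_arm: Moves the arm, as the interface text tells. Its arguments: {"type":"object","properties":{"targets":{"type":"array"}},"required":["targets"]}

```bash
ls; mkdir -p pics; cat > h.py <<'E'
import numpy as np, cv2
from station import state, get_image, camera_info, manip, recognise, regions_of, tip_of
from scipy.spatial.transform import Rotation as Rn
def c2w(name,p,st=None):
    ci=camera_info(name); p=np.asarray(p,float)
    if 'R' in ci: return (p-np.array(ci['t']))@np.array(ci['R'])
    M=np.array(ci['mount']); q=p@M[:3,:3].T+M[:3,3]
    st=st or state(); return q@Rn.from_rotvec(st['ee_rot']).as_matrix().T+np.array(st['position'])
def cloud(name,d,st=None):
    ci=camera_info(name); v,u=np.indices(d.shape)
    P=np.stack([(u-ci['cx'])/ci['fx']*d,(v-ci['cy'])/ci['fy']*d,d],-1)
    return c2w(name,P.reshape(-1,3),st).reshape(d.shape+(3,))
def save(n,im): cv2.imwrite('pics/'+n,im[...,::-1])
def move(dst,ang=None):
    "tool-frame shift to world dst"
    s=state(); R=Rn.from_rotvec(s['ee_rot']).as_matrix(); return R.T@(np.array(dst)-np.array(s['position']))
E
python3 - <<'E'
from h import *
s=state(); print({k:np.round(v,3) for k,v in s.items()}); print(np.round(Rn.from_rotvec(s['ee_rot']).as_matrix(),3))
a,da=get_image('top');
for n in ['chuck_grip','spindle_nose','drive_unit','keeper_knob','tool_stand','arbor_mid','chuck_flange']:
    for r in tip_of(n,'top')[:3]: print('top',n,round(r['p'],2),c2w('top',r['location']).round(0))
b,db=get_image('scene')
for n in ['chuck_grip','spindle_nose','drive_unit','keeper_knob','tool_stand','arbor_mid']:
    for r in tip_of(n,'scene')[:3]: print('sc',n,round(r['p'],2),c2w('scene',r['location']).round(0))
np.savez('t0.npz',a=a,da=da,b=b,db=db)
save('top0.png',a); save('scene0.png',b)
E
```

```text
pics
{'time': np.float64(0.0), 'joint_positions': array([-1.157,  0.333, -0.065,  1.461,  0.022,  1.35 , -0.088]), 'qd': array([ 0.002, -0.   ,  0.002,  0.   ,  0.001,  0.001, -0.001]), 'joint_efforts': array([-0.0000e+00, -6.2326e+01,  2.4000e-02, -3.8990e+01, -6.2000e-02,
        4.0000e-02,  0.0000e+00]), 'position': array([264.235, 565.982, 221.746]), 'ee_rot': array([-6.810e-01, -3.067e+00,  2.000e-03]), 'wrist_force': array([0.63 , 0.614, 0.114]), 'moment': array([-0.061,  0.022,  0.005]), 'gripper_width': np.float64(86.592)}
[[-0.906  0.423 -0.001]
 [ 0.423  0.906 -0.001]
 [-0.    -0.001 -1.   ]]
top chuck_grip 0.84 [642. -15.  77.]
top chuck_grip 0.8 [473. 204. 103.]
top chuck_grip 0.71 [582. 208.  76.]
top spindle_nose 0.76 [499.  -4.  99.]
top spindle_nose 0.38 [502.  -4. 103.]
top drive_unit 0.66 [506.  -4.   1.]
top drive_unit 0.65 [ 465. -372.   -4.]
top keeper_knob 0.73 [ 468. -372.   -2.]
top keeper_knob 0.63 [ 488. -114.  138.]
top tool_stand 0.8 [473. 248.   3.]
top arbor_mid 0.46 [462. 289. 106.]
top chuck_flange 0.72 [468. 204.  64.]
top chuck_flange 0.53 [644. -16.  41.]
top chuck_flange 0.52 [582. 211.  39.]
sc chuck_grip 0.94 [643. -17.  79.]
sc chuck_grip 0.76 [585. 209.  81.]
sc chuck_grip 0.72 [472. 201. 105.]
sc spindle_nose 0.8 [505.  -5.  95.]
sc drive_unit 0.61 [505.  -2.  -1.]
sc keeper_knob 0.93 [ 487. -123.  128.]
sc tool_stand 0.95 [468. 251.   2.]
sc arbor_mid 0.49 [471. 290. 109.]
```

View pics/top0.png

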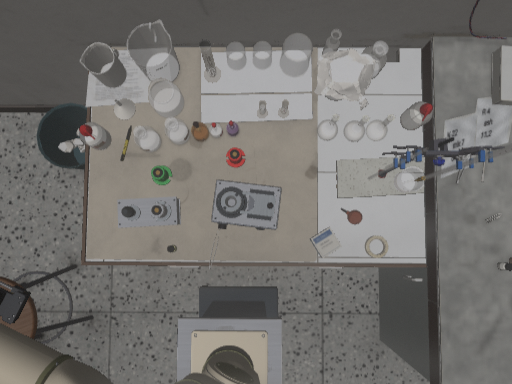

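View pics/scene0.png

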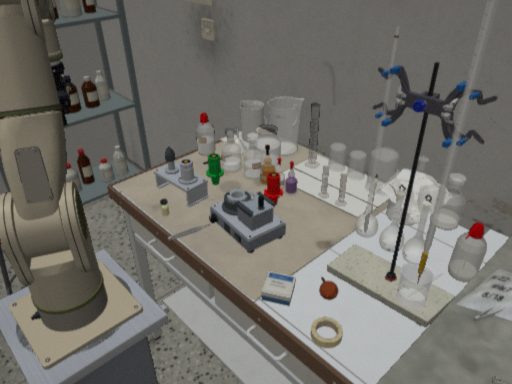

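The top view shows the stand at about (148,212), with the chuck in its right hole (157,210) and the arbor in the left (128,212). The drive unit is at (246,204), with a green look-alike at (161,175) and a red one at (235,157). The scene view agrees.

```bash
python3 - <<'E'
from h import *
ci=camera_info('wrist'); print({k:np.round(v,3) for k,v in ci.items()})
d=np.load('t0.npz')
for n,dd in (('top','da'),('scene','db')):
    P=cloud(n,d[dd])
    for c,r,z in (((473,204),35,(125,140)),((503,-4),45,(94,104))):
        m=(np.hypot(P[...,0]-c[0],P[...,1]-c[1])<r)&(P[...,2]>z[0])&(P[...,2]<z[1])
        print(n,c,m.sum(),P[m].mean(0).round(1))
    m=(abs(P[...,0]-472)<70)&(abs(P[...,1]-247)<110)&(abs(P[...,2]-64)<4)
    q=P[m][:,:2].astype(np.float32); print('stand',cv2.minAreaRect(q))
    m=(abs(P[...,0]-503)<110)&(abs(P[...,1]+45)<150)&(abs(P[...,2]-53)<4)
    q=P[m][:,:2].astype(np.float32); print('unit',cv2.minAreaRect(q))
E
```

```text
{'fx': np.float64(307.639), 'fy': np.float64(307.639), 'cx': np.float64(256.678), 'cy': np.float64(196.951), 'mount': array([[-1.00000e-03, -9.59000e-01, -2.85000e-01,  7.99660e+01],
       [ 1.00000e+00, -1.00000e-03, -1.00000e-03,  4.69000e-01],
       [ 0.00000e+00, -2.85000e-01,  9.59000e-01, -1.61679e+02],
       [ 0.00000e+00,  0.00000e+00,  0.00000e+00,  1.00000e+00]])}
top (473, 204) 160 [473.2 203.8 131.8]
top (503, -4) 169 [500.7  -2.3  97.4]
stand ((471.2572326660156, 246.41873168945312), (84.31656646728516, 176.8405303955078), 3.4047467708587646)
unit ((517.529052734375, -50.87019348144531), (197.88232421875, 176.38735961914062), 82.88728332519531)
scene (473, 204) 93 [471.3 199.4 131.8]
scene (503, -4) 133 [502.6  -5.5  97.3]
stand ((470.4054260253906, 246.04409790039062), (89.15496063232422, 183.359130859375), 3.4091732501983643)
unit ((517.2686157226562, -56.273895263671875), (196.64019775390625, 179.31338500976562), 81.45246887207031)
```

move_arm(targets=[[0,[-34,-24,4],[0,0,0]],[0,[-68,-48,8],[0,0,0]],[0,[-102,-72,12],[0,0,0]],[0,[-137,-96,16],[0,0,0]],[0,[-171,-120,20],[0,0,0]]])

```text
time: 1.17
position: [368.5, 384.8, 202.7]
ee_rot: [0.68, 3.067, 0.001]
wrist_force: [1.1, 0.5, 0.0]
gripper_width: 86.8
```

move_arm(targets=[[0,[-34,-24,0],[0,0,0.12]],[0,[-68,-48,0],[0,0,0.24]],[0,[-102,-72,0],[0,0,0.36]],[0,[-137,-96,0],[0,0,0.48]],[0,[-171,-119,0],[0,0,0.6]]])

```text
time: 1.58
position: [473.0, 204.6, 203.1]
ee_rot: [1.565, 2.724, 0.002]
wrist_force: [0.9, 1.4, 0.4]
gripper_width: 86.9
```

move_arm(targets=[[0,[0,0,0],[0,0,0.12]],[0,[0,0,0],[0,0,0.24]],[0,[0,0,0],[0,0,0.36]],[0,[0,0,0],[0,0,0.475]],[0,[0,0,0],[0,0,0.475]]])

```text
time: 2.0
position: [472.4, 206.5, 202.8]
ee_rot: [-2.161, -2.28, -0.0]
wrist_force: [-0.7, 0.2, -0.0]
gripper_width: 87.2
```

```bash
python3 - <<'E'
from h import *
s=state(); print(s['position'],np.array(s['joint_positions']).round(2)); a,d=get_image('wrist'); np.savez('w1.npz',a=a,d=d,p=s['position'],r=s['ee_rot'])
for n in ['chuck_grip','chuck_flange','arbor_mid']:
    for r in tip_of(n,'wrist')[:3]: print(n,round(r['p'],2),c2w('wrist',r['location'],s).round(1))
P=cloud('wrist',d,s)
m=(np.hypot(P[...,0]-473,P[...,1]-204)<26)&(P[...,2]>127)&(P[...,2]<138)
print('top',m.sum(),cv2.minEnclosingCircle(P[m][:,:2].astype(np.float32)),P[m].mean(0))
for dz in (69,72,75):
  m=(np.hypot(P[...,0]-473,P[...,1]-204)<34)&(abs(P[...,2]-dz)<1.6); print(dz,m.sum(),cv2.minEnclosingCircle(P[m][:,:2].astype(np.float32)))
m=(np.hypot(P[...,0]-473,P[...,1]-204)<60)
v,u=np.where(m);print(v.min(),v.max(),u.min(),u.max())
save('w1.png',cv2.resize(a[v.min():v.max(),u.min():u.max()],None,fx=3,fy=3))
E
```

```text
[472.38878865 206.52083011 202.79582869] [-0.75  0.1   0.26  1.79 -0.03  1.26 -0.42]
chuck_grip 0.83 [474.1 209.4 101.6]
chuck_grip 0.73 [582.7 208.5  78.2]
chuck_grip 0.25 [497.6  -2.1  -5.7]
chuck_flange 0.75 [472.9 205.5  61. ]
chuck_flange 0.67 [582.  213.3  41.2]
arbor_mid 0.77 [467.9 288.3 104.3]
top 1852 ((471.9116516113281, 205.1432647705078), 20.1923828125) [471.98291504 206.13497075 130.99154291]
69 178 ((471.94366455078125, 205.32937622070312), 29.94502067565918)
72 802 ((471.8699645996094, 205.4640350341797), 29.81084442138672)
75 26 ((472.3129577636719, 215.63523864746094), 18.999353408813477)
130 383 5 511
```

```bash
python3 - <<'E'
from h import *
z=np.load('w1.npz'); s=dict(position=z['p'],ee_rot=z['r']); P=cloud('wrist',z['d'],s)
x=P[...,0]-471.9; y=P[...,1]-205.35; r=np.hypot(x,y)
m=(r>22.5)&(r<28.5); a=np.degrees(np.arctan2(y,x))[m]; h=P[...,2][m]
for b in range(-180,180,10):
    k=(a>=b)&(a<b+10); print(b,k.sum(),np.percentile(h[k],[10,50,90]).round(0) if k.sum() else '',end=' | ')
ci=camera_info('wrist')
v,u=np.where((r<40)); im=z['a'][v.min():v.max(),u.min():u.max()]; print(im.shape,v.min(),u.min()); save('w1.png',cv2.resize(im,None,fx=2.5,fy=2.5,interpolation=cv2.INTER_CUBIC)[:600,:800])
E
```

```text
-180 26 [71. 72. 72.] | -170 25 [71. 71. 72.] | -160 17 [70. 71. 72.] | -150 2 [71. 71. 71.] | -140 0  | -130 0  | -120 0  | -110 0  | -100 0  | -90 0  | -80 0  | -70 0  | -60 0  | -50 0  | -40 0  | -30 6 [71. 71. 72.] | -20 18 [71. 71. 72.] | -10 28 [70. 71. 72.] | 0 25 [71. 72. 72.] | 10 29 [70. 71. 72.] | 20 27 [70. 72. 72.] | 30 26 [70. 71. 72.] | 40 28 [70. 71. 72.] | 50 28 [71. 71. 72.] | 60 62 [ 71. 299. 302.] | 70 422 [298. 301. 313.] | 80 1026 [299. 309. 314.] | 90 1125 [300. 309. 314.] | 100 729 [299. 308. 314.] | 110 61 [ 71. 308. 314.] | 120 29 [71. 72. 72.] | 130 16 [63. 63. 71.] | 140 27 [62. 63. 64.] | 150 39 [64. 70. 72.] | 160 24 [71. 71. 72.] | 170 28 [70. 71. 72.] | (234, 295, 3) 149 113
```

View pics/w1.png

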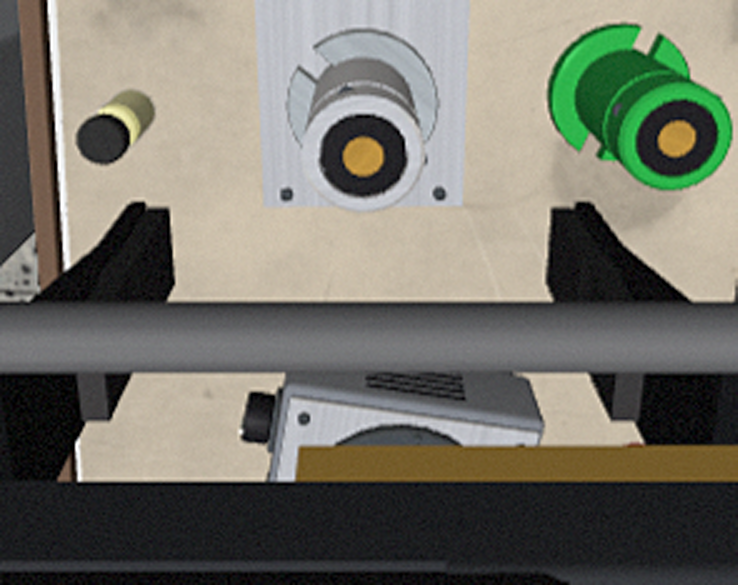

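The crop shows the chuck, with slots visible at the upper left (300,75) of the flange, and the green look-alike at the right. Next I look at the dogs before grasping.

move_arm(targets=[[0,[-38,4,0],[0,0,0]],[0,[-76,8,0],[0,0,0]],[0,[-114,12,0],[0,0,0]],[0,[-152,15,0],[0,0,0]],[0,[-190,19,0],[0,0,0]]])

```text
time: 2.62
position: [502.4, 16.2, 202.9]
ee_rot: [2.151, 2.289, 0.001]
wrist_force: [0.3, -0.4, -0.5]
gripper_width: 87.0
```

move_arm(targets=[[0,[-10,0,0],[0,0,0]],[0,[-10,0,0],[0,0,0]],[0,[-10,0,0],[0,0,0]]])

```text
time: 2.87
position: [503.1, 8.0, 202.7]
ee_rot: [-2.154, -2.286, -0.001]
wrist_force: [-0.8, 0.5, -0.6]
gripper_width: 86.8
```

```bash
python3 - <<'E'
from h import *
z=np.load('w1.npz'); s=dict(position=z['p'],ee_rot=z['r']); P=cloud('wrist',z['d'],s)
x=P[...,0]-471.9; y=P[...,1]-205.35; r=np.hypot(x,y); a=np.degrees(np.arctan2(y,x))
m=(r>21)&(r<29)&(P[...,2]<67.5)&(a>120)&(a<165); print('slot',m.sum(),np.median(a[m]),np.percentile(a[m],[5,95]), P[m].mean(0))
s=state(); print(s['position'],s['ee_rot']); a,d=get_image('wrist'); np.savez('w2.npz',a=a,d=d,p=s['position'],r=s['ee_rot'])
for n in ['spindle_nose','dog_plane','keeper_knob']:
    for q in tip_of(n,'wrist')[:2]: print(n,round(q['p'],2),c2w('wrist',q['location'],s).round(1))
P=cloud('wrist',d,s); r=np.hypot(P[...,0]-502,P[...,1]+4)
m=(r<38)&(abs(P[...,2]-96)<2); print('nose',m.sum(),cv2.minEnclosingCircle(P[m][:,:2].astype(np.float32)),np.median(P[m][:,2]))
m=(r<38)&(P[...,2]>99.5)&(P[...,2]<106)
print('dogs',m.sum()); q=P[m]
c=np.median(P[(r<38)&(abs(P[...,2]-96)<2)],0)
for sgn in (1,-1):
    for sel in ('x','y'):
        k=sgn*(q[:,0]-c[0])>12 if sel=='x' else sgn*(q[:,1]-c[1])>12
        if k.sum(): print(sel,sgn,k.sum(),q[k].mean(0).round(1))
v,u=np.where(r<60); im=a[v.min():v.max(),u.min():u.max()]; print(im.shape,v.min(),u.min()); save('w2.png',cv2.resize(im,None,fx=2.5,fy=2.5,interpolation=cv2.INTER_CUBIC)[:600,:800])
E
```

```text
slot 75 144.5960550959219 [135.27225702 154.27366307] [451.57121253 219.68533117  63.58657555]
[503.10068533   8.04028639 202.70058575] [-2.15417605e+00 -2.28637995e+00 -5.36214606e-04]
spindle_nose 0.86 [501.6  -5.2  95.4]
spindle_nose 0.71 [ 485.4 -118.5  130.6]
dog_plane 0.76 [499.8  -3.7 103.1]
keeper_knob 0.91 [ 485.4 -117.2  131.1]
keeper_knob 0.61 [360.9  55.5   1.5]
nose 1826 ((500.7432861328125, -2.6723077297210693), 30.052783966064453) 95.32748905601187
dogs 158
x 1 77 [519.5 -19.4 101.4]
y 1 78 [481.2  14.8 101.3]
x -1 81 [481.2  14.6 101.3]
y -1 77 [519.5 -19.4 101.4]
(249, 459, 3) 134 24
```

View pics/w2.png

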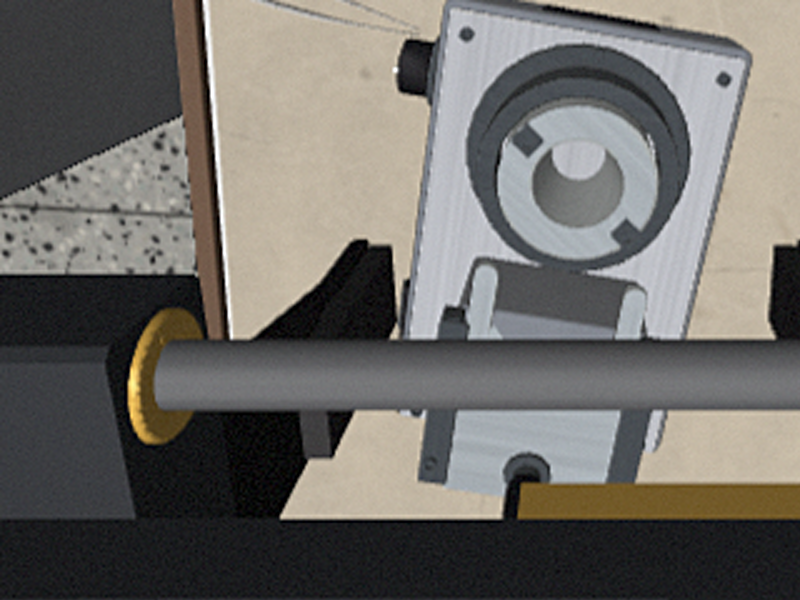

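Through the wrist camera the dogs are at crop (525,138) and (628,235). That puts the dog line at 138.3°, against 144.6° for the slots, with the nose at about (500.5,-2.5). Going back to grasp.

move_arm(targets=[[0,[39,-4,0],[0,0,0]],[0,[79,-8,0],[0,0,0]],[0,[119,-12,0],[0,0,0]],[0,[159,-16,0],[0,0,0]],[0,[199,-20,0],[0,0,0]]])

```text
time: 3.48
position: [470.3, 208.4, 202.8]
ee_rot: [-2.152, -2.288, -0.001]
wrist_force: [0.1, 0.3, 0.4]
gripper_width: 87.1
```

move_arm(targets=[[0,[0,0,20],[0,0,0]],[0,[0,0,45],[0,0,0]],[0,[0,0,45],[0,0,0]],[0,[0,0,45],[0,0,0]]])

```text
time: 3.82
position: [470.4, 205.7, 157.1]
ee_rot: [-2.153, -2.287, 0.004]
wrist_force: [1.0, -0.3, -0.0]
gripper_width: 86.7
```

move_arm(targets=[[0,[0,1.5,35],[0,0,0]],[0,[0,1.5,60],[0,0,0]],[0,[0,1.5,69],[0,0,0]],[0,[0,1.5,69],[0,0,0]]])

```text
time: 4.15
position: [472.3, 205.1, 88.1]
ee_rot: [-2.155, -2.285, 0.004]
wrist_force: [0.7, 0.5, 1.1]
gripper_width: 87.1
```

move_arm(targets=[[0.5,[0,0,0],[0,0,0]],[0.6,[0,0,0],[0,0,0]],[0.7,[0,0,0],[0,0,0]],[0.8,[0,0,0],[0,0,0]],[0.8,[0,0,0],[0,0,0]]])

```text
time: 4.57
position: [473.3, 205.9, 89.5]
ee_rot: [2.155, 2.286, 0.002]
wrist_force: [0.2, -0.0, 1.2]
gripper_width: 61.5
```

move_arm(targets=[[1,[0,0,0],[0,0,0]],[1,[0,0,0],[0,0,0]],[1,[0,0,0],[0,0,0]],[1,[0,0,0],[0,0,0]],[1,[0,0,0],[0,0,0]]])

```text
time: 4.98
position: [473.0, 205.6, 88.8]
ee_rot: [-2.155, -2.286, -0.0]
wrist_force: [-0.2, 0.1, 1.4]
gripper_width: 39.4
```

move_arm(targets=[[1,[0,0,0],[0,0,0]],[1,[0,0,-10],[0,0,0]],[1,[0,0,-30],[0,0,0]],[1,[0,0,-65],[0,0,0]],[1,[0,0,-100],[0,0,0]]])

```text
time: 5.4
position: [471.7, 204.8, 189.2]
ee_rot: [-2.155, -2.285, 0.005]
wrist_force: [0.2, 0.5, -2.8]
gripper_width: 39.4
```

move_arm(targets=[[1,[-20,2,0],[0,0,0]],[1,[-50,5,0],[0,0,0]],[1,[-85,7,0],[0,0,0]],[1,[-120,10,0],[0,0,0]],[1,[-150,13,0],[0,0,0]]])

```text
time: 5.82
position: [494.3, 54.1, 189.0]
ee_rot: [-2.156, -2.285, 0.001]
wrist_force: [0.7, -0.4, -3.3]
gripper_width: 39.4
```

```bash
python3 - <<'E'
from h import *
s=state(); print(s['position'],s['ee_rot'],s['wrist_force'],s['gripper_width'],np.array(s['joint_positions']).round(2)); a,d=get_image('wrist'); np.savez('w3.npz',a=a,d=d,p=s['position'],r=s['ee_rot'])
R=Rn.from_rotvec(s['ee_rot']).as_matrix(); T=(cloud('wrist',d,s)-np.array(s['position']))@R
# tool coords: flange top ~ tool z
m=(np.hypot(T[...,0],T[...,1])<34)&(T[...,2]>5)&(T[...,2]<70)
hh,e=np.histogram(T[m][:,2],bins=np.arange(5,70,2)); print(list(zip(e.astype(int),hh)))
save('w3.png',cv2.resize(a[110:380,80:440],None,fx=2.2,fy=2.2,interpolation=cv2.INTER_CUBIC))
E
```

```text
[494.27589025  54.07256224 189.01232518] [-2.15583500e+00 -2.28483791e+00  6.89570973e-04] [ 0.73602455 -0.37216763 -3.32511334] 39.36728424842301 [-0.58  0.06  0.39  1.86 -0.03  1.23 -0.12]
[(np.int64(5), np.int64(67)), (np.int64(7), np.int64(59)), (np.int64(9), np.int64(65)), (np.int64(11), np.int64(64)), (np.int64(13), np.int64(59)), (np.int64(15), np.int64(410)), (np.int64(17), np.int64(1190)), (np.int64(19), np.int64(98)), (np.int64(21), np.int64(76)), (np.int64(23), np.int64(65)), (np.int64(25), np.int64(10)), (np.int64(27), np.int64(0)), (np.int64(29), np.int64(0)), (np.int64(31), np.int64(0)), (np.int64(33), np.int64(0)), (np.int64(35), np.int64(0)), (np.int64(37), np.int64(0)), (np.int64(39), np.int64(0)), (np.int64(41), np.int64(0)), (np.int64(43), np.int64(0)), (np.int64(45), np.int64(0)), (np.int64(47), np.int64(0)), (np.int64(49), np.int64(0)), (np.int64(51), np.int64(0)), (np.int64(53), np.int64(0)), (np.int64(55), np.int64(0)), (np.int64(57), np.int64(0)), (np.int64(59), np.int64(0)), (np.int64(61), np.int64(0)), (np.int64(63), np.int64(0)), (np.int64(65), np.int64(0)), (np.int64(67), np.int64(0))]
```

View pics/w3.png

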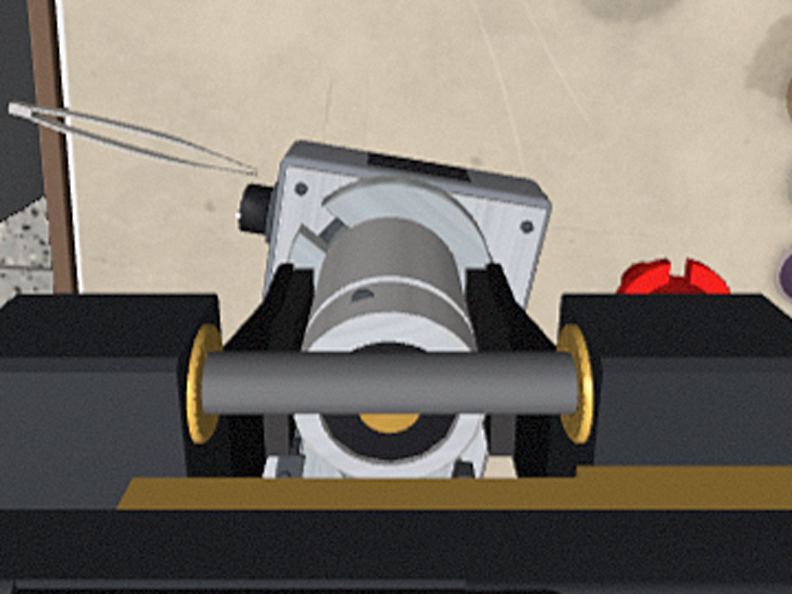

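The view shows the chuck held upright and centred, with its slot visible at the left (320,235). Next I measure the flange centre and slot relative to the tool.

```bash
python3 - <<'E'
from h import *
from scipy.optimize import least_squares
z=np.load('w3.npz'); s=dict(position=z['p'],ee_rot=z['r']); R=Rn.from_rotvec(z['r']).as_matrix(); P=cloud('wrist',z['d'],s); T=(P-z['p'])@R
m=(np.hypot(T[...,0],T[...,1])<36)&(T[...,2]>15.0)&(T[...,2]<19.5); q=T[m]
print(np.median(q[:,2]),cv2.minEnclosingCircle(q[:,:2].astype(np.float32)))
# outer rim points per angle bin
ang=np.arctan2(q[:,1],q[:,0]); rr=np.hypot(q[:,0],q[:,1]); rim=[]
for b in np.arange(-np.pi,np.pi,.08):
    k=(ang>=b)&(ang<b+.08)
    if k.sum()>3 and rr[k].max()>27: rim.append(q[k][rr[k].argmax(),:2])
rim=np.array(rim); f=least_squares(lambda p:np.hypot(*(rim-p[:2]).T)-p[2],[0,0,30],loss='soft_l1'); print('rim fit',len(rim),f.x)
c=np.array([*cv2.minEnclosingCircle(q[:,:2].astype(np.float32))[0]])
m=(T[...,2]>20.5)&(T[...,2]<25.8)&(np.hypot(T[...,0]-c[0],T[...,1]-c[1])<30)&(np.hypot(T[...,0]-c[0],T[...,1]-c[1])>20.5)
W=(T[m]@R.T)[:,:2]-(R[:2,:2]@c); print('slotwall',m.sum(),np.degrees(np.median(np.arctan2(W[:,1],W[:,0]))))
# gap: angular range in flange with no top points
W=(q@R.T)[:,:2]-(R[:2,:2]@c); r=np.hypot(*W.T); a=np.degrees(np.arctan2(W[:,1],W[:,0]))[(r>23)&(r<29)]
print('counts',[(b,int(((a>=b)&(a<b+3)).sum())) for b in range(110,180,3)])
print('centre world',z['p'][:2]+R[:2,:2]@c)
E
```

```text
17.43868884471245 ((5.638703346252441, -1.712137222290039), 29.058300018310547)
rim fit 33 [-0.08862576 -1.46807049 29.59543224]
slotwall 139 96.2952115993488
counts [(110, 5), (113, 3), (116, 6), (119, 5), (122, 6), (125, 6), (128, 6), (131, 9), (134, 7), (137, 9), (140, 2), (143, 0), (146, 0), (149, 0), (152, 0), (155, 0), (158, 0), (161, 5), (164, 15), (167, 15), (170, 15), (173, 15), (176, 19), (179, 4)]
centre world [492.23930456  59.60236404]
```

```bash
python3 - <<'E'
from h import *
z=np.load('w3.npz'); s=dict(position=z['p'],ee_rot=z['r']); R=Rn.from_rotvec(z['r']).as_matrix(); P=cloud('wrist',z['d'],s); T=(P-z['p'])@R
c=np.array([-.09,-1.47]); r=np.hypot(T[...,0]-c[0],T[...,1]-c[1]); W=(T-[*c,0])@R.T; a=np.degrees(np.arctan2(W[...,1],W[...,0]))
m=(r>23)&(r<29)&(T[...,2]>15)&(T[...,2]<19.5)
print([(b,int(((a[m]>=b)&(a[m]<b+2)).sum())) for b in range(120,170,2)])
# slot as strip: edge points nearest to line through centre; perp distances either side
for th in np.arange(136,154,1.5):
    t=np.radians(th); u=W[...,0]*np.cos(t)+W[...,1]*np.sin(t); v=-W[...,0]*np.sin(t)+W[...,1]*np.cos(t)
    k=m&(u>0); print(th,round(np.sort(v[k&(v>0)])[2],1),round(-np.sort(-v[k&(v<0)])[2],1))
E
```

```text
[(120, 17), (122, 12), (124, 15), (126, 15), (128, 14), (130, 7), (132, 1), (134, 0), (136, 0), (138, 0), (140, 0), (142, 0), (144, 0), (146, 0), (148, 0), (150, 0), (152, 8), (154, 17), (156, 14), (158, 15), (160, 11), (162, 14), (164, 13), (166, 8), (168, 17)]
136.0 7.7 -2.0
137.5 7.0 -2.8
139.0 6.4 -3.5
140.5 5.8 -4.2
142.0 5.1 -4.9
143.5 4.5 -5.7
145.0 3.8 -6.3
146.5 3.2 -7.0
148.0 2.4 -7.7
149.5 1.7 -8.3
151.0 0.9 -8.9
152.5 0.6 -9.5
```

move_arm(targets=[[1,[-20,2,0],[0,0,0.04]],[1,[-40,4,0],[0,0,0.08]],[1,[-56,4.5,0],[0,0,0.11]],[1,[-56,4.5,0],[0,0,0.11]],[1,[-56,4.5,0],[0,0,0.11]]])

```text
time: 6.28
position: [502.5, -0.2, 188.6]
ee_rot: [-2.28, -2.161, 0.001]
wrist_force: [-0.2, 0.6, -3.2]
gripper_width: 39.2
```

move_arm(targets=[[1,[-0.5,-0.5,10],[0,0,-0.04]],[1,[-0.5,-0.5,25],[0,0,-0.04]],[1,[-0.5,-0.5,40],[0,0,-0.04]],[1,[-0.5,-0.5,53],[0,0,-0.04]],[1,[-0.5,-0.5,53],[0,0,-0.04]]])

```text
time: 6.7
position: [501.1, 0.3, 133.6]
ee_rot: [-2.232, -2.21, 0.005]
wrist_force: [2.0, -2.4, -3.5]
gripper_width: 39.4
```

move_arm(targets=[[1,[0,0,1],[0,0,0]],[1,[0,0,2],[0,0,0]],[1,[0,0,3],[0,0,0]],[1,[0,0,4],[0,0,0]],[1,[0,0,4],[0,0,0]]])

```text
time: 7.12
position: [502.2, 0.5, 132.0]
ee_rot: [2.233, 2.209, 0.001]
wrist_force: [-0.9, -3.2, -2.3]
gripper_width: 39.6
```

```bash
cat > avg.py <<'E'
from h import *
L=[]
for i in range(4):
    s=state(); L.append(np.r_[s['position'],s['wrist_force'],s['moment'],s['gripper_width']]); get_image('top')
print(s['time'],np.mean(L,0).round(2),np.std(L,0).round(1), 'yaw',np.degrees(2*np.arctan2(s['ee_rot'][1],s['ee_rot'][0])).round(2))
E
python3 avg.py
```

```text
7.2667 [ 5.0216e+02  4.5000e-01  1.3198e+02 -4.2000e-01 -3.3600e+00 -2.2400e+00
 -9.6000e-01  7.0000e-02 -2.0000e-02  3.9400e+01] [0.  0.  0.  0.4 0.2 0.1 0.  0.  0.  0.2] yaw 89.36
```

move_arm(targets=[[1,[-1,0,-1],[0,0,0]],[1,[-2,0,-1],[0,0,0]],[1,[-2.8,0,-1],[0,0,0]],[1,[-2.8,0,-1],[0,0,0]]])

```text
time: 7.65
position: [501.9, -2.1, 132.7]
ee_rot: [-2.233, -2.209, -0.0]
wrist_force: [0.0, -0.2, -3.2]
gripper_width: 39.1
```

move_arm(targets=[[1,[0,0,1],[0,0,0]],[1,[0,0,2],[0,0,0]],[1,[0,0,3],[0,0,0]],[1,[0,0,4],[0,0,0]],[1,[0,0,4],[0,0,0]]])

```text
time: 8.07
position: [501.8, -2.2, 128.4]
ee_rot: [-2.233, -2.209, 0.001]
wrist_force: [-0.4, -0.8, -3.7]
gripper_width: 39.3
```

```bash
python3 avg.py
```

```text
8.2167 [ 5.0189e+02 -2.2700e+00  1.2853e+02 -4.0000e-02 -6.6000e-01 -3.9500e+00
 -6.0000e-02  3.0000e-02  3.0000e-02  3.9290e+01] [0.1 0.  0.1 0.4 0.3 0.2 0.  0.  0.  0.1] yaw -270.63
```

Centred with no lateral force. Lowering gently onto the dogs.

move_arm(targets=[[1,[0,0,0.5],[0,0,0]],[1,[0,0,1],[0,0,0]],[1,[0,0,1.5],[0,0,0]],[1,[0,0,2],[0,0,0]],[1,[0,0,2],[0,0,0]]])

```text
time: 8.68
position: [501.9, -2.3, 126.5]
ee_rot: [-2.234, -2.209, 0.0]
wrist_force: [1.0, 0.2, -3.5]
gripper_width: 39.7
```

move_arm(targets=[[1,[0,0,0.5],[0,0,0]],[1,[0,0,1],[0,0,0]],[1,[0,0,1.5],[0,0,0]],[1,[0,0,1.5],[0,0,0]]])

```text
time: 9.02
position: [501.9, -2.3, 125.1]
ee_rot: [-2.233, -2.209, 0.0]
wrist_force: [-0.3, 0.5, -3.9]
gripper_width: 39.1
```

```bash
python3 avg.py
```

```text
9.1667 [ 5.0194e+02 -2.2800e+00  1.2513e+02  5.0000e-02  2.1000e-01 -4.0300e+00
 -5.0000e-02  6.0000e-02 -1.0000e-02  3.9450e+01] [0.  0.  0.  0.3 0.4 0.4 0.  0.  0.  0.4] yaw -270.63
```

move_arm(targets=[[1,[0,0,0.5],[0,0,0]],[1,[0,0,1],[0,0,0]],[1,[0,0,1.5],[0,0,0]],[1,[0,0,1.5],[0,0,0]]])

```text
time: 9.55
position: [501.9, -2.3, 123.6]
ee_rot: [-2.234, -2.209, 0.0]
wrist_force: [0.1, -0.5, -3.3]
gripper_width: 39.0
```

move_arm(targets=[[1,[0,0,0.5],[0,0,0]],[1,[0,0,1],[0,0,0]],[1,[0,0,1.5],[0,0,0]],[1,[0,0,1.5],[0,0,0]]])

```text
time: 9.88
position: [501.9, -2.3, 122.1]
ee_rot: [-2.233, -2.209, 0.0]
wrist_force: [0.3, -0.0, -4.3]
gripper_width: 39.5
```

```bash
python3 avg.py
```

```text
10.0333 [ 5.0193e+02 -2.2800e+00  1.2213e+02  6.0000e-02  2.2000e-01 -3.7800e+00
 -8.0000e-02  7.0000e-02 -2.0000e-02  3.9500e+01] [0.  0.  0.  0.5 0.5 0.4 0.  0.  0.  0. ] yaw -270.63
```

move_arm(targets=[[1,[0,0,0.5],[0,0,0]],[1,[0,0,1],[0,0,0]],[1,[0,0,1],[0,0,0]]])

```text
time: 10.33
position: [501.9, -2.3, 121.1]
ee_rot: [-2.233, -2.209, 0.0]
wrist_force: [0.5, 0.6, -4.0]
gripper_width: 39.6
```

move_arm(targets=[[1,[0,0,0.5],[0,0,0]],[1,[0,0,1],[0,0,0]],[1,[0,0,1],[0,0,0]]])

```text
time: 10.58
position: [502.3, -2.3, 120.8]
ee_rot: [2.234, 2.209, 0.001]
wrist_force: [-1.7, -0.6, 3.2]
gripper_width: 39.1
```

```bash
python3 avg.py
```

```text
10.7333 [ 5.0234e+02 -2.3000e+00  1.2077e+02 -1.9900e+00 -4.2000e-01  4.5300e+00
 -5.0000e-02  5.9000e-01  4.0000e-02  3.9340e+01] [0.  0.  0.  0.4 0.2 0.9 0.  0.  0.  0.2] yaw 89.36
```

move_arm(targets=[[1,[0,-0.4,0],[0,0,0]],[1,[0,-0.4,0.5],[0,0,0]],[1,[0,-0.4,0.8],[0,0,0]],[1,[0,-0.4,0.8],[0,0,0]]])

```text
time: 11.12
position: [502.4, -2.3, 120.7]
ee_rot: [2.233, 2.208, 0.003]
wrist_force: [-4.5, -1.3, 13.3]
gripper_width: 39.5
```

```bash
python3 avg.py
```

```text
11.2667 [ 5.0236e+02 -2.3300e+00  1.2068e+02 -4.0000e+00 -1.4100e+00  1.3480e+01
 -1.4000e-01  1.1100e+00  2.0000e-02  3.9420e+01] [0.  0.  0.  0.4 0.1 0.1 0.  0.  0.  0.2] yaw 89.36
```

move_arm(targets=[[1,[0,0,0],[0,0,0.03]],[1,[0,0,0],[0,0,0.03]]])

```text
time: 11.48
position: [502.5, -2.4, 120.7]
ee_rot: [2.268, 2.173, 0.003]
wrist_force: [-2.9, -1.4, 13.5]
gripper_width: 39.6
```

```bash
python3 avg.py
```

```text
11.6333 [ 5.0252e+02 -2.3700e+00  1.2069e+02 -2.7000e+00 -1.3400e+00  1.2690e+01
 -1.8000e-01  8.7000e-01 -3.0000e-02  3.9440e+01] [0.  0.  0.  0.4 0.5 0.5 0.  0.  0.  0.2] yaw 87.63
```

move_arm(targets=[[1,[0,0,0],[0,0,-0.03]],[1,[0,0,0],[0,0,-0.06]],[1,[0,0,0],[0,0,-0.06]]])

```text
time: 11.93
position: [502.5, -2.4, 120.7]
ee_rot: [2.198, 2.243, 0.003]
wrist_force: [-3.0, -1.6, 12.2]
gripper_width: 39.3
```

```bash
python3 avg.py
```

```text
12.0833 [ 5.0255e+02 -2.4300e+00  1.2070e+02 -2.4300e+00 -1.3000e+00  1.2120e+01
 -2.8000e-01  8.7000e-01 -4.0000e-02  3.9390e+01] [0.  0.  0.  0.4 0.3 0.4 0.  0.  0.  0.2] yaw 91.07
```

move_arm(targets=[[1,[0,0,-0.7],[0,0,0.03]],[0.6,[0,0,-0.7],[0,0,0.03]],[0,[0,0,-0.7],[0,0,0.03]],[0,[0,0,-0.7],[0,0,0.03]],[0,[0,0,-0.7],[0,0,0.03]]])

```text
time: 12.55
position: [501.4, -2.2, 119.8]
ee_rot: [-2.233, -2.21, 0.0]
wrist_force: [-0.2, -0.5, 0.5]
gripper_width: 52.2
```

move_arm(targets=[[0,[0,0,0],[0,0,0]],[0,[0,0,-20],[0,0,0]],[0,[0,0,-50],[0,0,0]],[0,[0,0,-80],[0,0,0]],[0,[15,0,-95],[0,0,0]]])

```text
time: 12.97
position: [502.7, 10.1, 218.4]
ee_rot: [2.236, 2.203, 0.004]
wrist_force: [0.5, 0.1, -0.0]
gripper_width: 83.1
```

```bash
python3 - <<'E'
from h import *
a0=get_image('top')
s=state(); print(s['position'],s['ee_rot'],s['gripper_width'],np.array(s['joint_positions']).round(2)); a,d=get_image('wrist'); np.savez('w4.npz',a=a,d=d,p=s['position'],r=s['ee_rot'])
for q in tip_of('keeper_knob','wrist')[:2]: print(round(q['p'],2),c2w('wrist',q['location'],s).round(1))
P=cloud('wrist',d,s); r=np.hypot(P[...,0]-501,P[...,1]+2.5)
for lo,hi,rr in ((98,110,31),(158,172,22)):
    m=(r<rr)&(P[...,2]>lo)&(P[...,2]<hi); print(m.sum(),P[m].mean(0).round(1),np.percentile(P[m][:,2],[10,50,90]).round(1))
m=(np.hypot(P[...,0]-485.5,P[...,1]+118)<25)&(P[...,2]>140); print('knob top',m.sum(),P[m].mean(0) if m.sum() else '')
save('w4.png',cv2.resize(a[110:380,80:440],None,fx=2.2,fy=2.2,interpolation=cv2.INTER_CUBIC))
E
```

```text
[503.65036912  15.28552815 219.99061232] [2.2310628  2.20830488 0.00927411] 84.37185485374025 [-0.54  0.05  0.43  1.8  -0.02  1.29 -0.11]
0.72 [ 485.4 -120.7  130.5]
1161 [500.9  10.1 103.2] [101.6 103.2 104.5]
1989 [500.5  -1.5 163. ] [162.  163.1 164. ]
knob top 0
```

View pics/w4.png

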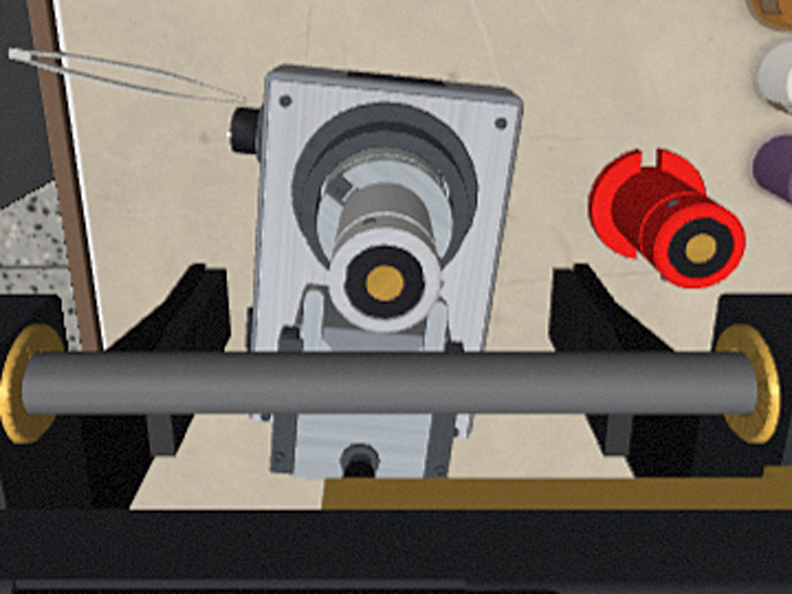

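The chuck is home: flange top reads 103.2 mm (104 expected), top 163.1 (164 expected), and a dog shows in the slot at (340,188). The knob is at (360,460). Now going over the knob.

move_arm(targets=[[0,[-34,-4,0],[0,0,0.03]],[0,[-68,-8,0],[0,0,0.06]],[0,[-102,-12,0],[0,0,0.09]],[0,[-134,-16,0],[0,0,0.12]],[0,[-134,-16,0],[0,0,0.12]]])

```text
time: 13.53
position: [481.9, -128.4, 214.0]
ee_rot: [2.373, 2.059, -0.004]
wrist_force: [1.4, -1.3, -0.7]
gripper_width: 87.1
```

```bash
python3 - <<'E'
from h import *
get_image('top');get_image('top')
s=state(); print(s['time'],s['position'],'yaw',np.degrees(2*np.arctan2(s['ee_rot'][1],s['ee_rot'][0])),s['gripper_width'],np.array(s['joint_positions']).round(2)); a,d=get_image('wrist')
for q in tip_of('keeper_knob','wrist')[:2]: print(round(q['p'],2),c2w('wrist',q['location'],s).round(1))
P=cloud('wrist',d,s)
m=(np.hypot(P[...,0]-485.5,P[...,1]+118)<22)&(P[...,2]>141)&(P[...,2]<153); print('knob top',m.sum(),P[m].mean(0).round(1),cv2.minEnclosingCircle(P[m][:,:2].astype(np.float32)))
save('w5.png',cv2.resize(a[110:380,80:440],None,fx=2.2,fy=2.2,interpolation=cv2.INTER_CUBIC))
E
```

```text
13.6333 [ 483.2531647  -122.47623272  213.84560683] yaw -277.67016456771626 86.86703447202049 [-0.39  0.05  0.57  1.83 -0.02  1.28  0.05]
0.6 [ 485.7 -117.7  132.3]
knob top 286 [ 487.5 -115.8  146.9] ((487.45849609375, -116.47332000732422), 7.391367435455322)
```

View pics/w5.png

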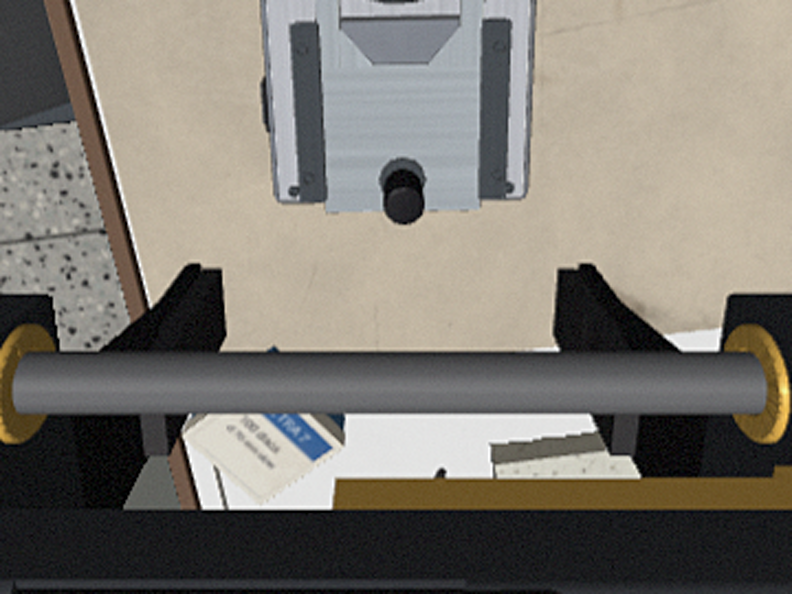

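The knob shows centred at (403,195), with top centre at about (487.5,-116.5).

move_arm(targets=[[0,[5,4.5,10],[0,0,0]],[0,[5,4.5,35],[0,0,0]],[0,[5,4.5,52],[0,0,0]],[0,[5,4.5,52],[0,0,0]],[0,[5,4.5,52],[0,0,0]]])

```text
time: 14.15
position: [489.0, -115.7, 162.1]
ee_rot: [-2.359, -2.072, 0.003]
wrist_force: [-0.5, -0.3, 0.1]
gripper_width: 87.0
```

```bash
python3 avg.py
```

```text
14.3 [ 4.8972e+02 -1.1608e+02  1.6327e+02  1.3000e-01 -1.7000e-01  4.0000e-02
 -1.1000e-01  6.0000e-02 -1.0000e-02  8.7080e+01] [0.4 0.3 0.7 0.7 0.4 0.2 0.  0.  0.  0.1] yaw 82.53
```

move_arm(targets=[[0,[-0.5,-1,20],[0,0,0]],[0,[-0.5,-1,35],[0,0,0]],[0,[-0.5,-1,41],[0,0,0]],[0.6,[-0.5,-1,41],[0,0,0]],[0.8,[-0.5,-1,41],[0,0,0]]])

```text
time: 14.77
position: [488.7, -117.2, 122.8]
ee_rot: [2.362, 2.071, 0.001]
wrist_force: [-0.5, 0.5, 0.7]
gripper_width: 80.1
```

move_arm(targets=[[0.9,[0,0,0],[0,0,0]],[1,[0,0,0],[0,0,0]],[1,[0,0,0],[0,0,0]],[1,[0,0,0],[0,0,0]],[1,[0,0,0],[0,0,0]]])

```text
time: 15.18
position: [488.4, -117.1, 122.3]
ee_rot: [2.362, 2.071, 0.001]
wrist_force: [0.2, 0.3, -0.4]
gripper_width: 48.4
```

move_arm(targets=[[1,[0,0,0],[0,0,0]],[1,[0,0,0],[0,0,0]],[1,[0,0,0],[0,0,0]],[1,[0,0,0],[0,0,0]]])

```text
time: 15.52
position: [488.3, -117.1, 122.0]
ee_rot: [-2.362, -2.071, -0.0]
wrist_force: [-0.2, -0.4, -0.4]
gripper_width: 21.7
```

```bash
python3 avg.py
```

```text
15.6667 [ 4.8868e+02 -1.1713e+02  1.2212e+02  3.1400e+00 -2.7000e-01 -3.5500e+00
 -1.8000e-01 -4.4000e-01  2.0000e-02  1.6970e+01] [0.4 0.  0.1 3.1 0.3 3.9 0.1 0.5 0.  3.1] yaw 82.5
```

move_arm(targets=[[1,[0,0,0],[0,0,0]],[1,[3,0,0],[0,0,0]],[1,[8,0,0],[0,0,0]],[1,[14,0,0],[0,0,0]],[1,[20,0,0],[0,0,0]]])

```text
time: 16.13
position: [491.3, -98.1, 122.1]
ee_rot: [2.362, 2.069, -0.0]
wrist_force: [2.9, -3.3, -3.5]
gripper_width: 14.3
```

move_arm(targets=[[1,[6,0,0],[0,0,0]],[1,[12,0,0],[0,0,0]],[1,[17,0,0],[0,0,0]],[1,[20,0,0],[0,0,0]],[1,[20,0,0],[0,0,0]]])

```text
time: 16.55
position: [493.7, -76.9, 122.1]
ee_rot: [2.361, 2.072, 0.0]
wrist_force: [3.3, -2.1, -1.6]
gripper_width: 13.8
```

```bash
python3 avg.py
```

```text
16.7 [ 4.9371e+02 -7.6870e+01  1.2211e+02  3.6200e+00 -1.0200e+00 -2.2600e+00
 -1.9000e-01 -7.4000e-01  1.0000e-02  1.4060e+01] [0.  0.  0.  0.4 0.9 0.4 0.1 0.1 0.  0.2] yaw -277.48
```

move_arm(targets=[[1,[1,0,0],[0,0,0]],[1,[2,0,0],[0,0,0]],[1,[3,0,0],[0,0,0]],[1,[4,0,0],[0,0,0]],[1,[4,0,0],[0,0,0]]])

```text
time: 17.17
position: [493.8, -76.7, 122.1]
ee_rot: [2.363, 2.066, -0.004]
wrist_force: [3.0, -13.3, -1.5]
gripper_width: 13.9
```

move_arm(targets=[[1,[0.5,0,0],[0,0,0]],[1,[1,0,0],[0,0,0]],[1,[1,0,0],[0,0,0]]])

```text
time: 17.42
position: [493.8, -76.6, 122.1]
ee_rot: [2.363, 2.065, -0.005]
wrist_force: [2.8, -15.0, -2.0]
gripper_width: 14.2
```

```bash
python3 avg.py
```

```text
17.5667 [ 4.9375e+02 -7.6670e+01  1.2214e+02  2.3500e+00 -1.5370e+01 -1.4100e+00
 -3.5000e+00 -4.3000e-01  6.0000e-02  1.4170e+01] [0.  0.  0.  0.3 0.8 0.5 0.  0.  0.  0.1] yaw 82.29
```

The stop felt firm at about 74.5 mm from the axis, which is the home value. Releasing and checking.

move_arm(targets=[[1,[-4.5,0,0],[0,0,0]],[0.8,[-4.5,0,0],[0,0,0]],[0.5,[-4.5,0,0],[0,0,0]],[0.4,[-4.5,0,0],[0,0,0]],[0.4,[-4.5,0,0],[0,0,0]]])

```text
time: 18.03
position: [493.3, -76.4, 122.0]
ee_rot: [-2.361, -2.071, 0.0]
wrist_force: [-0.2, -0.2, -1.2]
gripper_width: 30.2
```

move_arm(targets=[[0.4,[0,0,0],[0,0,0]],[0.4,[0,0,-20],[0,0,0]],[0.4,[0,0,-50],[0,0,0]],[0.4,[0,0,-85],[0,0,0]],[0.4,[0,0,-100],[0,0,0]]])

```text
time: 18.45
position: [494.7, -77.1, 226.0]
ee_rot: [2.361, 2.07, 0.005]
wrist_force: [1.3, 0.5, -0.2]
gripper_width: 51.5
```

```bash
cat > chk.py <<'E'
from h import *
import sys
get_image('top'); get_image('top')
s=state(); print(s['time'],s['position'],'yaw',np.degrees(2*np.arctan2(s['ee_rot'][1],s['ee_rot'][0])),s['gripper_width']); a,d=get_image('wrist')
for q in tip_of('keeper_knob','wrist')[:2]: print(round(q['p'],2),c2w('wrist',q['location'],s).round(1))
P=cloud('wrist',d,s)
m=(np.hypot(P[...,0]-492,P[...,1]+77)<22)&(P[...,2]>143)&(P[...,2]<153); k=cv2.minEnclosingCircle(P[m][:,:2].astype(np.float32)) if m.sum() else 0
print('knob top',m.sum(),k)
m=(np.hypot(P[...,0]-500.5,P[...,1]+2.5)<24)&(P[...,2]>158)&(P[...,2]<170); c=cv2.minEnclosingCircle(P[m][:,:2].astype(np.float32)); print('chuck',m.sum(),c,np.median(P[m][:,2]))
if k: print('dist',np.hypot(c[0][0]-k[0][0],c[0][1]-k[0][1]))
save(sys.argv[1],cv2.resize(a[60:350,80:440],None,fx=2,fy=2,interpolation=cv2.INTER_CUBIC))
E
python3 chk.py w6.png
```

```text
18.55 [495.09061162 -76.87449223 225.03118379] yaw 82.50943704277026 51.92399460831488
0.72 [492.2 -78.8 133.9]
knob top 247 ((492.0087585449219, -77.244873046875), 7.1991071701049805)
chuck 2592 ((500.7127685546875, -3.0881383419036865), 20.08229637145996) 163.14184346003876
dist 74.66579600026773
```

View pics/w6.png

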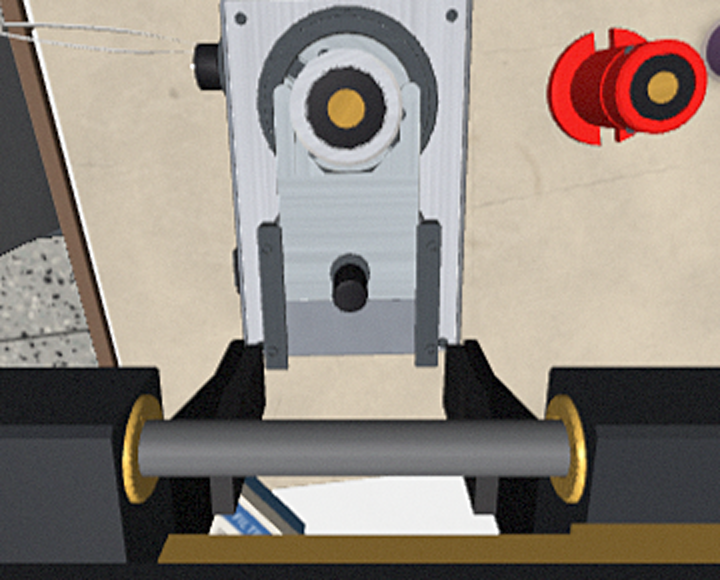

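The view shows the fork prongs at (280,85) and (412,85) on both sides of the chuck body, past its centre, and the knob at (350,290). Next I repeat the distance check with the arm at rest.

move_arm(targets=[[0.4,[40,0,0],[0,0,0]],[0.4,[40,0,0],[0,0,0]],[0.4,[40,0,0],[0,0,0]],[0.4,[40,0,0],[0,0,0]],[0.4,[40,0,0],[0,0,0]]])

```text
time: 19.07
position: [498.3, -38.1, 221.3]
ee_rot: [-2.363, -2.07, 0.002]
wrist_force: [0.2, -0.3, -0.4]
gripper_width: 52.6
```

```bash
python3 avg.py; python3 chk.py w7.png; python3 - <<'E'
from h import *
a,d=get_image('wrist'); s=state(); P=cloud('wrist',d,s); u=np.array([.124,.992]); n=np.array([.992,-.124]); q=P[...,:2]-np.array([500.6,-2.8]); U=q@u; N=q@n
for sg in (1,-1):
    m=(abs(sg*N-26.5)<4)&(U>-60)&(U<60)&(P[...,2]>107.5)&(P[...,2]<113.5); print('prong',sg,m.sum(),np.percentile(U[m],[1,50,99]).round(1))
z=np.load('w4.npz'); P=cloud('wrist',z['d'],dict(position=z['p'],ee_rot=z['r'])); q=P[...,:2]-np.array([500.6,-2.0]); U=q@u; N=q@n
for sg in (1,-1):
    m=(abs(sg*N-26.5)<4)&(U>-80)&(U<60)&(P[...,2]>107.5)&(P[...,2]<113.5); print('before',sg,m.sum(),np.percentile(U[m],[1,50,99]).round(1) if m.sum() else '')
E
```

```text
19.2167 [ 4.9847e+02 -3.8110e+01  2.2155e+02  3.0000e-02 -4.1000e-01 -3.0000e-01
 -8.0000e-02  4.0000e-02 -0.0000e+00  5.2400e+01] [0.1 0.1 0.2 0.6 0.2 0.2 0.  0.  0.  0.2] yaw -277.58
19.3667 [498.79132665 -37.65113817 222.06163368] yaw -277.54183026881 52.028295807526604
0.73 [490.9 -83.2 133.7]
knob top 237 ((491.79754638671875, -77.0350112915039), 7.469058036804199)
chuck 2321 ((500.7213439941406, -3.008455991744995), 20.1343994140625) 163.08230893296746
dist 74.56249092731876
prong 1 616 [-59.5 -26.3   8.4]
prong -1 584 [-59.2 -26.8   8.1]
before 1 169 [-55.  -43.6 -31.1]
before -1 222 [-60.3 -45.6 -31.5]
```

```bash
python3 -c "
from h import *
print(manip.job_done())"
```

```text
the job is handed in; nothing more can be done
None
```

The chuck is fitted on the spindle and the keeper fork is slid over its flange to a firm stop. I handed the job in at about 19.5 s of the 58 s allowed.

- **Fitting:** I took the chuck from the stand and measured its slots and the dogs with the wrist camera. I turned the chuck to match before lowering it in small steps. The dogs went into the slots on the first descent, so no search by turning was needed. I only turned it about 1.7° each way once it was home, and it turned freely. The upward reaction never passed about 14 N.
- **Chuck home:** it bottomed firmly at a TCP height of 120.7 mm, against 120.8 mm predicted. After release the flange top read 103.2 mm (104 expected) and the chuck top 163.1 mm (164 expected). The wrist camera was reading about 1 mm low throughout, and one dog was visible in its slot.
- **Keeper home:** it stopped hard against about 15 N. The knob reads 74.6 mm from the spindle axis (74 expected). The prongs lie on both sides of the body and reach past its centre.
- **One disagreement:** I measured about 40 mm of keeper travel, not 44 mm. The knob read about 115 mm from the axis at the start, not 118 mm, so the keeper may have begun slightly forward. I judged it home from the stop and the knob's final position.
- **Surroundings:** nothing else was touched that I know of, but I took no final overview picture to confirm it. The arm was clear above everything at hand-in.

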